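Stack and lock the filter holder

ROBOT

A 7-joint arm with a two-finger parallel gripper is mounted at the origin on the work surface. World frame = base frame: x ahead of the robot, y to its left, z up, the work surface at z = 0. Lengths are in m, angles in rad, forces in N, time in s.
With the tool pointing down it reaches from about 0.4 to 0.875 m from the base axis. Payload 4.4 kg.
Tool frame: the origin (TCP) lies at the very end of the fingers, on their centre line; the grasp point (between the pads) lies 19 mm behind it (grip_depth is the distance from the TCP to the grasp point, in m); z points along the fingers, y is the line along which they close (so a half turn about z gives the same grasp; the last joint's range is limited). The gripper opens to 85 mm and grips with 20 to 120 N. Pads are 22 mm wide; open, the fingers measure 114 mm over their backs; the gripper's body (76 mm by 85 mm) begins 54 mm behind the grasp point. The pads swing forward as they close: fully open they stand 13 mm farther back than shut.
Start: joints at [1.048, 0.628, 0.038, 1.517, -0.027, 0.996, -0.02], TCP at [0.287, -0.583, 0.231] pointing down, gripper open.
Joint ranges: [-3.06, 3.06], [-0.37, 2.12], [-1.25, 1.32], [0.18, 2.47], [-1.1, 4.24], [0.23, 1.98], [-2.94, 2.94]. Speed limits (rad/s): [2.57, 2.57, 3.14, 3.14, 3.14, 3.14, 3.14].

INTERFACE

Orientations are given as a 3x3 rotation matrix whose columns are the frame's x, y, z axes.
In Python, from rig import * gives the robot as it stands. The module is installed in compiled form; this text tells all that it offers.
- The arm moves only by the tool servo_tool, never from a script. Its argument "moves" is a list of rows, each a list of 3 entries, a list of its own where there are three numbers: the turn, a rotation vector about the tool's x, y, z in degrees, then the shift along the tool's x, y, z in mm, then the opening, from 0 (shut) to 1 (fully open). In form: [[[ax, ay, az], [tx, ty, tz], gripper], ...]. A call has exactly 10 rows; each row shifts and turns the commanded pose from where the row before left it, along the tool's axes as they then stand; what a row does not reach is not made up. A row lasts 1/8 s, in which the tool goes at most 62.5 mm and 10.7 degrees, less where a joint would pass 70% of its speed; a pose out of reach is approached as far as the arm can. A call is refused whole if a number of a shift passes 62.5 or a number of a turn 10.7, either way. A call with a gripper value outside its range is refused whole. The fingers move at their own pace and stop on an object; "grip_force" is the grip in N (left out, the last holds). Time passes only in rows, so rows that do not move let the fingers close, or fill a call up. It gives the time, the measured TCP pose, the force, the opening and the grip force at its end, in the units of the state.
- sense(): the state, without advancing time (a new reading comes with each control period).
- camera(name): name is "side" or "top"; returns (picture, depth): 420x560x3 uint8, red, green, blue; 420x560 float32, m along the optical axis (not along the pixel's ray), 0 where there is no reading.
- get_calibration(name): a dict with "fov_y" (degrees; the focal length in pixels is half the picture's height over the tangent of half this angle, whatever the lens; pixels are square), "cx", "cy" (the principal point, pixels), "R" (3x3) and "t" (3): a world point X has camera coordinates R X + t. Camera axes: x right, y down, z forward; pixel columns grow to the right and rows downward; lengths in m; the calibration is good to about 2 mm. A picture is of the moment at which its call begins. get_calibration takes no time and is no camera call.
- hand_in(): hands the job in; it is judged then, once.
The state is a dict: "time": time; "joints": joint angles; "qd": joint speeds; "tau": joint torques, N m; "ee_pos": TCP position; "tool_rot": TCP orientation; "contact_force": force on the tool from outside, world axes, zero at the start; "torque": the same for the moment, N m; "grip_width": finger opening in m; "finger_force": force on a finger pad.
Only numpy, scipy, OpenCV 4.12 (cv2) and the standard library are available. Lean on these libraries where they do the work, as an engineer would, in place of code of your own. Each camera call takes 0.05 s, during which the arm holds its last target. There are 200 camera calls.

TASK

Assemble the filter holder: put the perforated steel support disc on the post first, then the yellow spacer ring, then fit the black clamp ring over the red lugs, press it down against the spring and turn it until it is locked under the lugs, and let go. The lugs may stand at any angle, so feel for where the clamp ring drops over them; put no more than 30 N on the stack or the lugs, and leave the other things on the bench alone.

Things in the scene. Friction and masses are not known exactly. Their poses are not given: they have to be found in the camera images.
- holder: Fixed aluminium filter holder. Origin: centre of its underside on the table, z up, +x along its short outlet stub. Foot 110 mm across, 18 high; column 54 mm across to 46. Steel post in the middle: 26 mm across up to 76 mm above the table, then a neck 18 mm across to its tapered top at 101 mm.
- seat_mid (a point): Centre, on the post's axis, of the top of the blue spring seat (52 mm across) round the post, 60 mm above the table, when not pressed. Pressed, it sinks up to 7 mm to a hard stop: 6 N before it starts, 10.8 N at 4 mm, 14.4 N at 7 mm. Carries the stack.
- lug_mid (a point): Point on the post's axis, 88.5 mm above the table, midway between two opposite red lugs on the neck: 26 mm tip to tip, each 7 mm wide, from 86 to 91 mm above the table. The lugs do not turn, but their line stands at an angle that is not measured, up to 1.35 rad either way from the holder's x axis (this point's axes are the holder's): see it or feel for it.
- support_mid (a point): Centre, half-way up, of the perforated steel support disc: 60 mm outside, 30 mm hole, 8 mm thick, about 90 g. Lies flat on the board, z up. Goes on the post first.
- spacer_mid (a point): Centre, half-way up, of the yellow spacer ring: 60 mm outside, 30 mm hole, 16 mm thick, about 60 g. Lies flat on the board. Goes on second, on top of the support disc.
- clamp_mid (a point): Centre, half-way up, of the black bayonet clamp ring: 60 mm outside, 16 mm thick, about 110 g, right way up on the board. Its bottom 6 mm is an inward lip with a 21 mm hole and two opposite notches, 10.5 mm wide, out to 32 mm across, along the ring's own x axis; above the lip the bore is 32 mm. Two white marks on top show the notch line.
- clamp_under (a point): Centre of the clamp ring's underside, same axes. Notches more than about 0.15 rad off the lugs: it rests on the lugs at 91 mm above the table. Passed over them, it rests on the spacer at 84 mm. Pressed 4 to 7 mm further (to 80 to 77) and turned either way 1.0 to 1.5 rad from there, the lip is under the lugs; let go, the spring holds it there at 80 mm.
- board: Fixed white parts board, 250 x 340 mm, 6 mm thick; origin at the centre of its underside. The three layers and the gasket start on it.
- gasket: Spare orange gasket ring, 44 mm across, 5 mm thick, lying on the parts board; not used in this job. Origin at the centre of its underside.
- bottle: White jar with a red cap, 68 mm across, 100 mm tall, a bystander. Origin at the centre of its underside.
- beaker: Glass beaker, 68 mm across, 85 mm tall, a bystander. Origin at the centre of its underside.
- tipbox: White pipette-tip box with blue lid, 124 x 87 x 67 mm, a bystander. Origin at the centre of its underside.
- rack: Green tube rack, 100 x 200 x 50 mm with tubes to 80 mm high, a bystander. Origin at the centre of its underside.
- timer: Grey bench timer, 60 x 75 x 22 mm, a bystander. Origin at the centre of its underside.
Not all that is in view belongs to the job. What is shaped like the part that bears clamp_mid but orange or purple is not meant.

How it is judged:
By the outcome, as a careful person would: the job done as asked, in the order asked, and still so for the second after the job is handed in, with the robot touching nothing.
It also fails if it takes over 72 s, if anything falls off the work surface, if the arm or the gripper's body presses on something with over 40 N, if the wrist force passes 120 N, or if a joint passes its speed limit or range.

## Working session

There is one attempt and no reset: what is moved stays moved. The work goes in short steps, Python scripts to look and compute and a tool call to move; the robot and the scene stay as the last step left them, time stands still between calls to the robot, and variables do not carry over. Pictures are saved under pics/ and viewed, at most 10 in all, crops included, and the job is handed in when it is done.

Besides the shell and the picture viewer there is one more tool, called by a JSON object that holds its "fn" and its "kwargs". servo_tool: Moves the arm, as the interface text tells. Its arguments: {"type":"object","properties":{"moves":{"type":"array"},"grip_force":{"type":"number"}},"required":["moves"]}

```bash
mkdir -p pics; python3 - <<'E'
from rig import *
import cv2, numpy as np
s=sense(); print(s)
for n in("top","side"):
    p,d=camera(n); np.savez(n+"0.npz",p=p,d=d); cv2.imwrite(f"pics/{n}0.png",p[:,:,::-1]); print(n,get_calibration(n))
E
```

```text
{'time': 0.0, 'joints': array([ 1.04820905,  0.62932986,  0.03844404,  1.51838846, -0.0270386 ,
        0.99632464, -0.0200094 ]), 'qd': array([ 0.00038014,  0.00123028,  0.00076123,  0.00034204, -0.0013577 ,
       -0.00081272, -0.00240571]), 'tau': array([-1.47359260e-04, -5.63386667e+01,  1.22607742e+00, -1.93440467e+01,
        1.09162283e-02,  1.05881039e-02, -1.15003218e-05]), 'ee_pos': array([ 0.2864438 , -0.58276285,  0.23039314]), 'tool_rot': array([[ 8.97488516e-01,  4.41037012e-01, -8.47196587e-04],
       [ 4.41037825e-01, -8.97486835e-01,  1.73714925e-03],
       [ 5.79933044e-06, -1.93271724e-03, -9.99998132e-01]]), 'contact_force': array([ 0.57371837, -0.47784337,  0.22371398]), 'torque': array([-0.03808492,  0.04207746, -0.02137268]), 'finger_force': 0.0, 'grip_width': 0.0853518407488575}
top {'fov_y': 51.87874887707181, 'cx': 272.965998281354, 'cy': 212.250832924076, 'R': array([[ 0.00504866, -0.99985827,  0.01606077],
       [-0.98294331, -0.00791465, -0.18373841],
       [ 0.18383948, -0.0148592 , -0.98284396]]), 't': array([-0.01114013,  0.56361045,  1.11792473])}
side {'fov_y': 52.23540777687357, 'cx': 283.8857462258329, 'cy': 204.22373906271667, 'R': array([[-0.74064813, -0.67183227,  0.0090416 ],
       [-0.45813342,  0.49512507, -0.7382174 ],
       [ 0.49148155, -0.55090159, -0.67450227]]), 't': array([0.3982491 , 0.30753184, 1.13541211])}
```

View pics/top0.png

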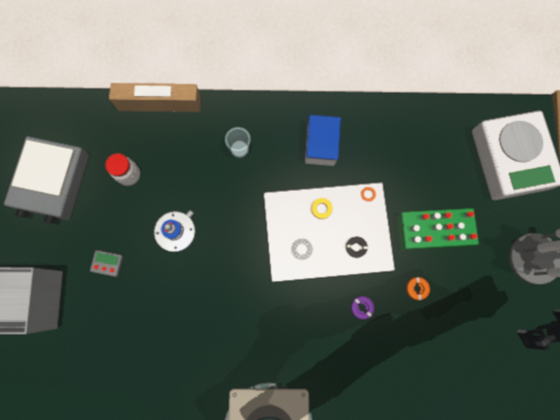

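View pics/side0.png

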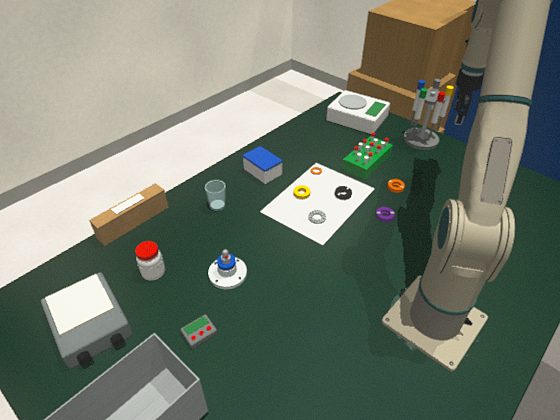

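Candidates for the clamp in the top view are the black ring (357,247) on the board, the orange (419,289) and purple (363,308) lookalikes off the board, and the orange gasket (368,194). I choose the black one. The yellow spacer is at (321,208), the support disc at (302,249) and the holder at (174,231).

```bash
cat > h.py <<'E'
from rig import *
import cv2, numpy as np
def K(n):
    c=get_calibration(n); return c,210/np.tan(np.radians(c["fov_y"]/2))
def plane(n,u,v,z):
    c,f=K(n); R=c["R"]; o=-R.T@c["t"]; r=R.T@np.array([(u-c["cx"])/f,(v-c["cy"])/f,1])
    return o+r*(z-o[2])/r[2]
def proj(n,X):
    c,f=K(n); q=c["R"]@np.asarray(X)+c["t"]; return c["cx"]+f*q[0]/q[2],c["cy"]+f*q[1]/q[2]
def deep(n,u,v,d):
    c,f=K(n); z=d[int(round(v)),int(round(u))]; return c["R"].T@(np.array([(u-c["cx"])/f*z,(v-c["cy"])/f*z,z])-c["t"])
def blob(m,box):
    u0,v0,u1,v1=box; k=np.zeros_like(m,np.uint8); k[v0:v1,u0:u1]=m[v0:v1,u0:u1]
    cs,_=cv2.findContours(k,cv2.RETR_EXTERNAL,cv2.CHAIN_APPROX_NONE); c=max(cs,key=cv2.contourArea)
    h=cv2.convexHull(c); e=cv2.fitEllipse(h) if len(h)>5 else None
    M=cv2.moments(h); return (M['m10']/M['m00'],M['m01']/M['m00']),e,c
E
python3 - <<'E'
from h import *
B={"top":dict(black=(340,230,375,262),yellow=(305,193,338,225),grey=(286,233,318,266),blue=(158,215,188,245),board=(255,175,400,285),foot=(145,205,205,260)),
"side":dict(black=(330,180,358,205),yellow=(288,180,316,204),grey=(303,205,332,228),blue=(208,245,245,285),board=(255,155,380,250),foot=(200,245,255,295))}
for n in B:
    z=np.load(n+"0.npz"); p,d=z['p'],z['d']; hsv=cv2.cvtColor(p,cv2.COLOR_RGB2HSV); H,S,V=cv2.split(hsv)
    m=dict(black=V<110,yellow=(H>18)&(H<38)&(S>110),grey=(V<195),blue=(H>105)&(H<130)&(S>120),board=(V>170)&(S<40),foot=(V>120)&(S<60))
    for k,b in B[n].items():
        c,e,ct=blob(m[k].astype(np.uint8),b); hz=dict(black=.022,yellow=.022,grey=.014,blue=.06,board=.006,foot=.018)[k]
        if k=="board":
            q=cv2.approxPolyDP(cv2.convexHull(ct),8,True)[:,0]; w=np.array([plane(n,*x,.006) for x in q]); print(n,k,q.tolist(),w.round(3)[:,:2].tolist(),np.linalg.norm(w-np.roll(w,1,0),axis=1).round(3)); print(' mean',w.mean(0).round(4)); continue
        X=plane(n,*c,hz); hw=np.array([plane(n,*x,hz) for x in ct[:,0]]); print(n,k,np.round(c,1),X.round(4),'size',np.ptp(hw,0)[:2].round(3),'depthz',deep(n,*(ct[len(ct)//4,0]),d).round(3), 'axes',np.round(e[1],1))
def crop(n,b,s): 
    p=np.load(n+"0.npz")['p'][b[1]:b[3],b[0]:b[2],::-1]; return cv2.resize(p,(s*p.shape[1],s*p.shape[0]),interpolation=cv2.INTER_CUBIC)
a=cv2.resize(crop("top",(140,200,210,265),5),(400,300));b=cv2.resize(crop("side",(195,240,265,295),5),(400,300))
c=cv2.resize(crop("top",(335,225,405,275),5),(400,300));e=cv2.resize(crop("side",(280,170,360,235),5),(400,300))
cv2.imwrite("pics/crop1.png",np.vstack([np.hstack([a,b]),np.hstack([c,e])]))
E
```

```text
top black [355.9 251.8] [ 0.4609 -0.2361  0.022 ] size [0.022 0.05 ] depthz [ 0.449 -0.231  0.019] axes [10.4 18.1]
top yellow [321.5 207.9] [ 0.5829 -0.1433  0.022 ] size [0.057 0.053] depthz [ 0.579 -0.117  0.023] axes [20.2 20.5]
top grey [301.1 247.9] [ 0.4714 -0.0861  0.014 ] size [0.05  0.052] depthz [ 0.449 -0.072  0.012] axes [19.2 20. ]
top blue [170.9 228.7] [0.5154 0.2643 0.06  ] size [0.048 0.048] depthz [0.512 0.288 0.059] axes [17.9 18.8]
top board [[381, 183], [393, 269], [272, 280], [265, 193]] [[0.66, -0.318], [0.415, -0.341], [0.384, -0.006], [0.628, 0.015]] [0.334 0.246 0.336 0.245]
 mean [ 0.5217 -0.1625  0.006 ]
top foot [174.7 230.4] [0.517 0.263 0.018] size [0.112 0.111] depthz [0.51  0.321 0.013] axes [39.  46.1]
side black [342.9 192.5] [ 0.473  -0.2322  0.022 ] size [0.06  0.065] depthz [ 0.486 -0.212  0.011] axes [13.3 16.6]
side yellow [301.5 191.6] [ 0.5812 -0.1385  0.022 ] size [0.065 0.069] depthz [ 0.596 -0.115  0.022] axes [13.5 16.8]
side grey [316.7 216.7] [ 0.469  -0.0838  0.014 ] size [0.061 0.061] depthz [ 0.482 -0.06   0.012] axes [13.7 17.6]
side blue [225.8 261.6] [0.5142 0.2687 0.06  ] size [0.056 0.055] depthz [0.514 0.28  0.06 ] axes [16.  18.3]
side board [[315, 163], [373, 188], [323, 244], [260, 211]] [[0.664, -0.315], [0.419, -0.341], [0.383, -0.009], [0.63, 0.017]] [0.334 0.246 0.334 0.249]
 mean [ 0.524  -0.1622  0.006 ]
side foot [227.3 272.4] [0.5102 0.2716 0.018 ] size [0.116 0.113] depthz [0.525 0.292 0.061] axes [32.6 39. ]
```

View pics/crop1.png

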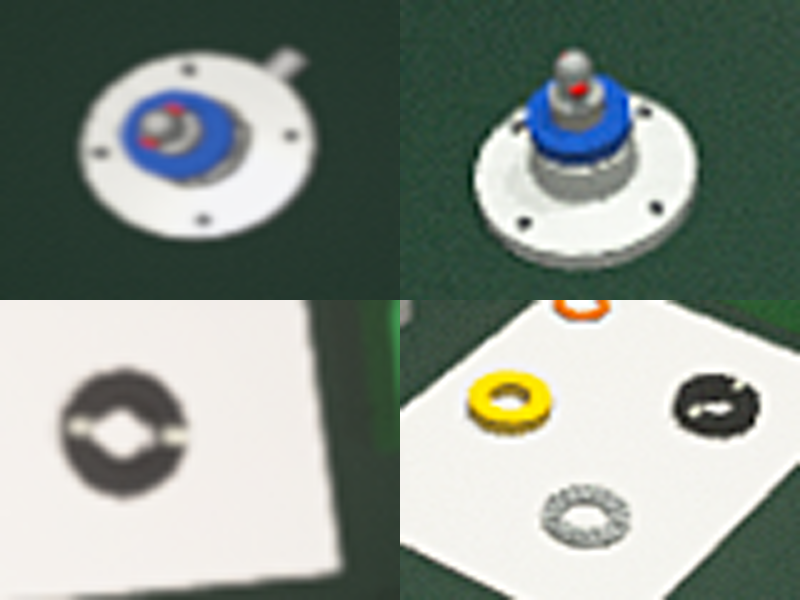

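The crop confirms the choice: black ring with white marks roughly at (348,246) and (366,248). The red lugs show in the top view at about (170,223) and (166,231). Next I refine, using mid-height silhouettes.

```bash
python3 - <<'E'
from h import *
B={"top":dict(black=(338,230,375,265),yellow=(305,193,338,225),grey=(286,233,318,266),foot=(145,205,205,260)),
"side":dict(black=(330,180,358,205),yellow=(288,180,316,204),grey=(303,205,332,228),foot=(200,258,255,295))}
hz=dict(black=.014,yellow=.014,grey=.010,foot=.009)
for n in B:
    z=np.load(n+"0.npz"); p=z['p']; hsv=cv2.cvtColor(p,cv2.COLOR_RGB2HSV); H,S,V=cv2.split(hsv)
    m=dict(black=V<160,yellow=(H>18)&(H<38)&(S>90),grey=(V<205),foot=(V>100)&(S<90))
    for k,b in B[n].items():
        mm=m[k].astype(np.uint8)
        if k=="foot": mm=cv2.morphologyEx((m[k]|((H>105)&(H<130)&(S>120))).astype(np.uint8),cv2.MORPH_OPEN,cv2.getStructuringElement(cv2.MORPH_ELLIPSE,(11,11)))
        if k=="black":
            u0,v0,u1,v1=b; c=np.argwhere(mm[v0:v1,u0:u1])[:,::-1]+[u0,v0]; h=cv2.convexHull(c.astype(np.int32)); M=cv2.moments(h); c=(M['m10']/M['m00'],M['m01']/M['m00']); ct=h
        else: c,e,ct=blob(mm,b)
        hw=np.array([plane(n,*x,hz[k]) for x in ct[:,0]])
        print(n,k,np.round(c,1),plane(n,*c,hz[k]).round(4)[:2],np.ptp(hw,0)[:2].round(3))
    red=(((H<9)|(H>170))&(S>110)).astype(np.uint8); u0,v0,u1,v1=(155,212,190,245) if n=="top" else (210,240,245,275)
    r=np.zeros_like(red); r[v0:v1,u0:u1]=red[v0:v1,u0:u1]; N,L,st,ce=cv2.connectedComponentsWithStats(r)
    print(n,'red',[(ce[i].round(1),st[i][4],plane(n,*ce[i],.090).round(4)) for i in range(1,N)])
    if n=="top":
        w=(V>140); w[:230]=0
        g=p[240:256,344:372].mean(2).astype(int); print(g)
E
```

```text
top black [356.1 246.8] [ 0.4755 -0.2387] [0.056 0.056]
top yellow [321.4 208. ] [ 0.5842 -0.144 ] [0.057 0.057]
top grey [301.3 248.6] [ 0.4698 -0.0871] [0.053 0.056]
top foot [177.  232.8] [0.5115 0.2581] [0.112 0.102]
top red [(array([170.3, 223.7]), np.int32(3), array([0.5243, 0.2597, 0.09  ])), (array([165.5, 230. ]), np.int32(2), array([0.5076, 0.2714, 0.09  ]))]
[[239 234 223 183 125  86  74  72  72  73  74  72  71  70  72  72  73  72
   69  78 126 192 231 238 240 239 239 239]
 [237 229 206 152  93  71  72  73  74  73  70  67  68  67  68  69  71  72
   72  70  86 137 198 231 239 239 239 239]
 [233 213 164 108  75  72  72  72  73  72  80  88  90  82  70  67  66  69
   71  71  68  93 152 217 238 239 239 239]
 [230 188 119  82  81  82  79  75  78  97 128 156 164 140  99  73  66  64
   68  71  69  77 129 206 237 239 239 238]
 [228 177 113 113 132 133 117 108 122 159 200 228 233 210 156 105  79  68
   67  71  71  71 106 182 231 239 239 239]
 [223 172 126 162 196 195 176 173 195 223 237 241 241 237 217 169 129 101
   76  83  96  98 107 157 217 237 239 239]
 [221 171 131 169 204 206 
[... 750 characters left out ...]
   70  68  71 104 177 229 239 239 239 239]
 [241 240 229 190 131  85  73  74  74  73  71  70  69  68  69  68  69  70
   70  73  91 142 211 237 240 239 239 239]
 [240 240 236 227 185 120  79  73  73  73  74  72  73  71  71  72  70  71
   76 101 147 197 230 239 240 239 239 239]
 [241 241 241 238 225 175 121  90  78  74  72  73  70  72  71  70  76  89
  114 162 213 235 239 240 239 239 239 239]]
side black [344.9 190.5] [ 0.4792 -0.2538] [0.065 0.126]
side yellow [301.5 191.6] [ 0.5872 -0.1459] [0.065 0.069]
side grey [316.7 216.7] [ 0.4715 -0.0874] [0.061 0.061]
side foot [227.3 273.6] [0.5127 0.27  ] [0.114 0.108]
side red [(array([225.8, 256. ]), np.int32(8), array([0.5087, 0.2707, 0.09  ]))]
```

{"fn": "servo_tool", "kwargs": {"moves": [[[0, 0, 0], [38.4, -36.4, 8], 0.85], [[0, 0, 0], [38.4, -36.4, 8], 0.85], [[0, 0, 0], [38.4, -36.4, 8], 0.85], [[0, 0, 0], [38.4, -36.4, 8], 0.85], [[0, 0, 0], [38.4, -36.4, 8], 0.85], [[0, 0, 0], [38.4, -36.4, 8], 0.85], [[0, 0, 0], [38.4, -36.4, 8], 0.85], [[0, 0, 0], [38.4, -36.4, 8], 0.85], [[0, 0, 0], [38.4, -36.4, 8], 0.85], [[0, 0, 0], [38.4, -36.4, 8], 0.85]], "grip_force": 30}}

```text
time: 1.35
ee_pos: [0.4712, -0.0857, 0.151]
tool_rot: [[0.898, 0.441, -0.0], [0.441, -0.898, -0.0], [-0.0, 0.0, -1.0]]
contact_force: [0.2, 0.5, 0.2]
grip_width: 0.0723
finger_force: 0.0
```

```bash
cat >> h.py <<'E'
def to(X):
    s=sense(); R=s["tool_rot"]; print("t%.2f"%s["time"],"pos",s["ee_pos"].round(4),"F",s["contact_force"].round(1),"w%.4f"%s["grip_width"],"yaw%.3f"%np.arctan2(R[1,0],R[0,0]),"q7 %.2f"%s["joints"][6],"tilt",R[2,:2].round(4),"delta mm",(R.T@(np.asarray(X)-s["ee_pos"])*1000).round(1))
E
python3 -c "from h import *;to([.4705,-.087,.012])"
```

```text
t1.35 pos [ 0.4712 -0.0857  0.151 ] F [0.2 0.5 0.2] w0.0723 yaw0.457 q7 -0.95 tilt [-0.0001  0.    ] delta mm [ -1.2   0.8 139. ]
```

{"fn": "servo_tool", "kwargs": {"moves": [[[0, 0, 0], [-1.2, 0.8, 30], 0.82], [[0, 0, 0], [0, 0, 40], 0.82], [[0, 0, 0], [0, 0, 35], 0.82], [[0, 0, 0], [0, 0, 20], 0.82], [[0, 0, 0], [0, 0, 8], 0.82], [[0, 0, 0], [0, 0, 4], 0.82], [[0, 0, 0], [0, 0, 1], 0.82], [[0, 0, 0], [0, 0, 1], 0.82], [[0, 0, 0], [0, 0, 1], 0.82], [[0, 0, 0], [0, 0, 0], 0.82]]}}

```text
time: 2.6
ee_pos: [0.4715, -0.0888, 0.0129]
tool_rot: [[0.897, 0.441, -0.002], [0.441, -0.897, 0.0], [-0.002, -0.001, -1.0]]
contact_force: [0.2, 0.5, -0.3]
grip_width: 0.0702
finger_force: 0.0
```

```bash
python3 - <<'E'
from h import *
to([.4705,-.087,.008])
p,d=camera("side"); q=p[170:250,270:380,::-1]; 
cv2.imwrite("pics/g1.png",cv2.resize(q,None,fx=6,fy=6,interpolation=cv2.INTER_CUBIC))
E
```

```text
t2.60 pos [ 0.4715 -0.0888  0.0129] F [ 0.2  0.5 -0.3] w0.0702 yaw0.457 q7 -0.93 tilt [-0.0018 -0.0014] delta mm [-0.1 -2.1  4.9]
```

View pics/g1.png

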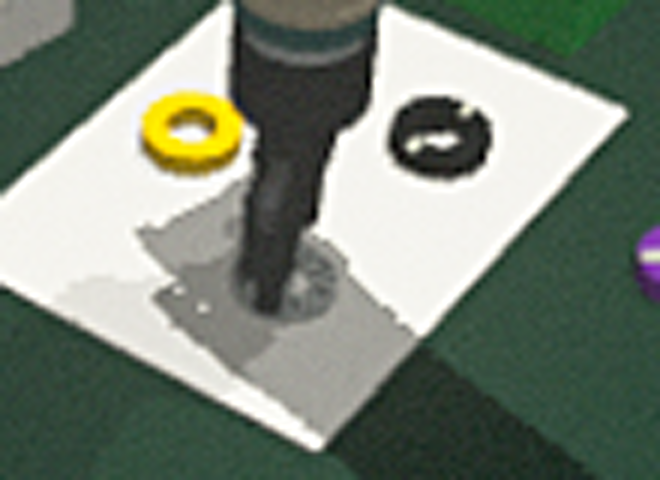

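The finger stands beside the disc (crop (265,290)), its tip not yet on the board. I feel further down.

{"fn": "servo_tool", "kwargs": {"moves": [[[0, 0, 0], [0, -1, 1], 0.8], [[0, 0, 0], [0, -1, 1], 0.8], [[0, 0, 0], [0, 0, 1], 0.8], [[0, 0, 0], [0, 0, 1], 0.8], [[0, 0, 0], [0, 0, 1], 0.8], [[0, 0, 0], [0, 0, 1], 0.8], [[0, 0, 0], [0, 0, 0.5], 0.8], [[0, 0, 0], [0, 0, 0], 0.8], [[0, 0, 0], [0, 0, 0], 0.8], [[0, 0, 0], [0, 0, 0], 0.8]]}}

```text
time: 3.9
ee_pos: [0.4715, -0.0872, 0.0073]
tool_rot: [[0.898, 0.441, -0.005], [0.441, -0.898, 0.001], [-0.004, -0.003, -1.0]]
contact_force: [-0.3, 0.3, 0.0]
grip_width: 0.0684
finger_force: 0.0
```

{"fn": "servo_tool", "kwargs": {"moves": [[[0, 0, 0], [0, 0, 1], 0.78], [[0, 0, 0], [0, 0, 1], 0.78], [[0, 0, 0], [0, 0, 1], 0.78], [[0, 0, 0], [0, 0, 0], 0.78], [[0, 0, 0], [0, 0, 0], 0.5], [[0, 0, 0], [0, 0, 0], 0.5], [[0, 0, 0], [0, 0, 0], 0.5], [[0, 0, 0], [0, 0, 0], 0.5], [[0, 0, 0], [0, 0, 0], 0.5], [[0, 0, 0], [0, 0, 0], 0.5]]}}

```text
time: 5.15
ee_pos: [0.4715, -0.0872, 0.0048]
tool_rot: [[0.897, 0.441, -0.005], [0.441, -0.897, 0.001], [-0.004, -0.003, -1.0]]
contact_force: [-1.5, 1.3, 6.7]
grip_width: 0.0582
finger_force: 30.6
```

{"fn": "servo_tool", "kwargs": {"moves": [[[0, 0, 0], [0, 0, -15], 0.5], [[0, 0, 0], [0, 0, -50], 0.5], [[0, 0, 0], [0, 0, -50], 0.5], [[0, 0, 0], [27.8, -42.5, -5], 0.5], [[0, 0, 0], [27.8, -42.5, 0], 0.5], [[0, 0, 0], [27.8, -42.5, 0], 0.5], [[0, 0, 0], [27.8, -42.5, 0], 0.5], [[0, 0, 0], [27.8, -42.5, 0], 0.5], [[0, 0, 0], [27.8, -42.5, 0], 0.5], [[0, 0, 0], [27.8, -42.5, 0], 0.5]]}}

```text
time: 6.4
ee_pos: [0.5153, 0.2672, 0.1253]
tool_rot: [[0.897, 0.441, -0.005], [0.441, -0.897, 0.001], [-0.004, -0.003, -1.0]]
contact_force: [1.0, -1.3, -0.4]
grip_width: 0.0579
finger_force: 32.7
```

```bash
python3 - <<'E'
from h import *
to([.515,.266,.12])
o=[]
for n,b in(("top",(130,180,230,270)),("side",(175,200,275,290))):
    p,d=camera(n); np.savez(n+"1.npz",p=p,d=d); o.append(cv2.resize(p[b[1]:b[3],b[0]:b[2],::-1],(400,360),interpolation=cv2.INTER_CUBIC))
cv2.imwrite("pics/g2.png",np.hstack(o))
E
```

```text
t6.40 pos [0.5153 0.2672 0.1253] F [ 1.  -1.3 -0.4] w0.0579 yaw0.457 q7 -1.27 tilt [-0.0039 -0.0031] delta mm [-0.8  1.   5.3]
```

View pics/g2.png

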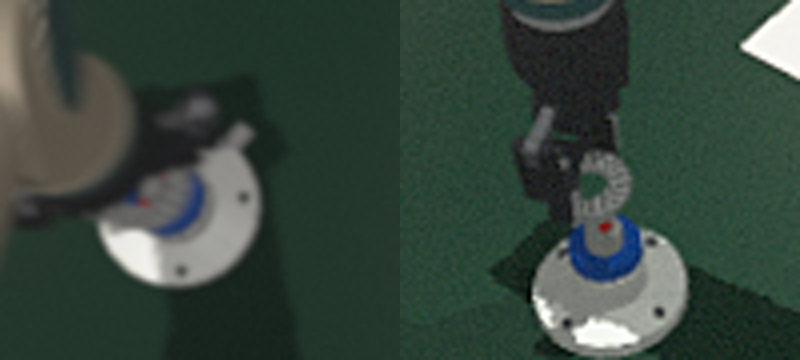

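The support disc is in the gripper but tilted about the finger axis (side crop ring at (603,185), seen nearly face-on). I measure the tilt.

```bash
python3 - <<'E'
from h import *
z=np.load("side1.npz");p,d=z['p'].astype(int),z['d']
P=[]
for v in range(234,258):
    for u in range(216,236):
        if d[v,u]>0 and p[v,u].mean()>85 and np.ptp(p[v,u])<30:
            X=deep("side",u,v,d)
            if .09<X[2]<.17: P.append(X)
P=np.array(P); c=np.median(P,0); 
for _ in range(3):
    U,S,Vt=np.linalg.svd(P-P.mean(0)); r=abs((P-P.mean(0))@Vt[2]); P=P[r<max(.004,np.percentile(r,85))]
n=Vt[2]*np.sign(Vt[2][2]); print(len(P),P.mean(0).round(4),'normal',n.round(3),'rms',r.std().round(4),'ext',np.ptp(P,0).round(3)); s=sense(); print('normal in tool',(s["tool_rot"].T@n).round(3)); print(np.c_[((P-s["ee_pos"])@s["tool_rot"]*1000).round(0)][::6].tolist())
E
```

```text
105 [0.5036 0.2688 0.1334] normal [-0.004 -0.031  0.999] rms 0.0009 ext [0.048 0.051 0.007]
normal in tool [-0.019  0.019 -1.   ]
[[4.0, 25.0, -9.0], [-8.0, 24.0, -9.0], [-7.0, 20.0, -9.0], [2.0, 12.0, -10.0], [-12.0, 19.0, -8.0], [-8.0, 15.0, -6.0], [-10.0, 11.0, -7.0], [-15.0, 5.0, -11.0], [-24.0, 5.0, -10.0], [-16.0, -5.0, -10.0], [-17.0, -8.0, -10.0], [-14.0, -14.0, -11.0], [-1.0, -18.0, -7.0], [-19.0, -13.0, -8.0], [-10.0, -18.0, -7.0], [-4.0, -25.0, -8.0], [-22.0, -21.0, -9.0], [-20.0, -22.0, -6.0]]
```

The depth fit shows the disc is flat after all (normal vertical, mid-plane about 5 mm above the TCP). The finger occlusion fooled my eye. I lower it onto the post by feel.

{"fn": "servo_tool", "kwargs": {"moves": [[[0, 0, 0], [0.2, 1, 8], 0.5], [[0, 0, 0], [0, 0, 8], 0.5], [[0, 0, 0], [0, 0, 5], 0.5], [[0, 0, 0], [0, 0, 3], 0.5], [[0, 0, 0], [0, 0, 3], 0.5], [[0, 0, 0], [0, 0, 3], 0.5], [[0, 0, 0], [0, 0, 3], 0.5], [[0, 0, 0], [0, 0, 3], 0.5], [[0, 0, 0], [0, 0, 3], 0.5], [[0, 0, 0], [0, 0, 0], 0.5]]}}

```text
time: 7.75
ee_pos: [0.5158, 0.2647, 0.0851]
tool_rot: [[0.897, 0.441, -0.005], [0.441, -0.898, 0.001], [-0.005, -0.003, -1.0]]
contact_force: [0.2, -0.1, -1.0]
grip_width: 0.0574
finger_force: 32.7
```

{"fn": "servo_tool", "kwargs": {"moves": [[[0, 0, 0], [0.5, -1, 0], 0.5], [[0, 0, 0], [0, 0, 3], 0.5], [[0, 0, 0], [0, 0, 3], 0.5], [[0, 0, 0], [0, 0, 2], 0.5], [[0, 0, 0], [0, 0, 2], 0.5], [[0, 0, 0], [0, 0, 2], 0.5], [[0, 0, 0], [0, 0, 2], 0.5], [[0, 0, 0], [0, 0, 2], 0.5], [[0, 0, 0], [0, 0, 2], 0.5], [[0, 0, 0], [0, 0, 0], 0.5]]}}

```text
time: 9.0
ee_pos: [0.5159, 0.2659, 0.0672]
tool_rot: [[0.897, 0.441, -0.005], [0.441, -0.897, 0.001], [-0.004, -0.003, -1.0]]
contact_force: [0.0, -0.4, -1.2]
grip_width: 0.0583
finger_force: 32.6
```

{"fn": "servo_tool", "kwargs": {"moves": [[[0, 0, 0], [0, 0, 2], 0.5], [[0, 0, 0], [0, 0, 2], 0.5], [[0, 0, 0], [0, 0, 1.5], 0.5], [[0, 0, 0], [0, 0, 1], 0.5], [[0, 0, 0], [0, 0, 0], 0.5], [[0, 0, 0], [0, 0, 0], 0.72], [[0, 0, 0], [0, 0, 0], 0.8], [[0, 0, 0], [0, 0, 0], 0.8], [[0, 0, 0], [0, 0, -20], 0.8], [[0, 0, 0], [0, 0, -45], 0.8]]}}

```text
time: 10.25
ee_pos: [0.5146, 0.2652, 0.1249]
tool_rot: [[0.897, 0.441, -0.009], [0.441, -0.898, -0.001], [-0.009, -0.003, -1.0]]
contact_force: [0.8, 0.2, 0.3]
grip_width: 0.0681
finger_force: 0.0
```

```bash
python3 - <<'E'
from h import *
to([.5855,-.1448,.2])
E
```

```text
t10.25 pos [0.5146 0.2652 0.1249] F [0.8 0.2 0.3] w0.0681 yaw0.457 q7 -1.27 tilt [-0.0088 -0.003 ] delta mm [-117.8  399.   -75.2]
```

{"fn": "servo_tool", "kwargs": {"moves": [[[0, 0, 0], [-13.1, 44.3, -10], 0.82], [[0, 0, 0], [-13.1, 44.3, 0], 0.82], [[0, 0, 0], [-13.1, 44.3, 0], 0.82], [[0, 0, 0], [-13.1, 44.3, 0], 0.82], [[0, 0, 0], [-13.1, 44.3, 0], 0.82], [[0, 0, 0], [-13.1, 44.3, 0], 0.82], [[0, 0, 0], [-13.1, 44.3, 0], 0.82], [[0, 0, 0], [-13.1, 44.3, 0], 0.82], [[0, 0, 0], [-13.1, 44.3, 0], 0.82], [[0, 0, 0], [0, 0, 0], 0.82]]}}

```text
time: 11.5
ee_pos: [0.586, -0.1499, 0.1355]
tool_rot: [[0.901, 0.435, -0.004], [0.435, -0.901, -0.003], [-0.005, 0.001, -1.0]]
contact_force: [0.3, -0.5, -0.4]
grip_width: 0.0702
finger_force: 0.0
```

```bash
python3 - <<'E'
from h import *
to([.5855,-.1448,.01])
o=[]
for n,b in(("top",(130,180,230,270)),("side",(175,200,275,290))):
    p,d=camera(n); np.savez(n+"2.npz",p=p,d=d); o.append(cv2.resize(p[b[1]:b[3],b[0]:b[2],::-1],(400,360),interpolation=cv2.INTER_CUBIC))
cv2.imwrite("pics/g3.png",np.hstack(o))
E
```

```text
t11.50 pos [ 0.586  -0.1499  0.1355] F [ 0.3 -0.5 -0.4] w0.0702 yaw0.450 q7 -0.62 tilt [-0.0049  0.0007] delta mm [  2.4  -4.9 125.5]
```

View pics/g3.png

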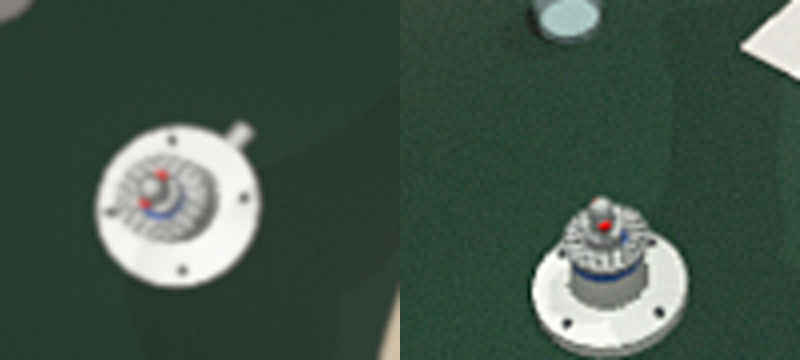

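The support disc sits on the spring seat around the post (top crop (168,198)). Next the spacer.

{"fn": "servo_tool", "kwargs": {"moves": [[[0, 0, 0], [2.4, -4.9, 0], 0.82], [[0, 0, 0], [0, 0, 40], 0.82], [[0, 0, 0], [0, 0, 40], 0.82], [[0, 0, 0], [0, 0, 30], 0.82], [[0, 0, 0], [0, 0, 14], 0.8], [[0, 0, 0], [0, 0, 0], 0.78], [[0, 0, 0], [0, 0, 0], 0.5], [[0, 0, 0], [0, 0, 0], 0.5], [[0, 0, 0], [0, 0, 0], 0.5], [[0, 0, 0], [0, 0, 0], 0.5]]}}

```text
time: 12.85
ee_pos: [0.59, -0.1447, 0.0167]
tool_rot: [[0.898, 0.439, 0.006], [0.439, -0.898, -0.009], [0.002, 0.01, -1.0]]
contact_force: [-2.6, -7.4, 25.5]
grip_width: 0.0552
finger_force: 28.0
```

```bash
python3 - <<'E'
from h import *
to([.515,.266,.125])
E
```

```text
t12.85 pos [ 0.59   -0.1447  0.0167] F [-2.6 -7.4 25.5] w0.0552 yaw0.454 q7 -0.57 tilt [0.0019 0.0105] delta mm [ 113.1 -400.8 -112.3]
```

The readings show 25 N upward at z=0.0167, so a finger probably landed on the ring. I ease off, open, and look.

{"fn": "servo_tool", "kwargs": {"moves": [[[0, 0, 0], [0, 0, -3], 0.6], [[0, 0, 0], [0, 0, 0], 0.82], [[0, 0, 0], [0, 0, 0], 0.82], [[0, 0, 0], [0, 0, -10], 0.82], [[0, 0, 0], [0, 0, -20], 0.82], [[0, 0, 0], [0, 0, -40], 0.82], [[0, 0, 0], [-30, 0, -40], 0.82], [[0, 0, 0], [-60, 0, 0], 0.82], [[0, 0, 0], [-60, 0, 0], 0.82], [[0, 0, 0], [0, 0, 0], 0.82]]}}

```text
time: 14.1
ee_pos: [0.4468, -0.2072, 0.1262]
tool_rot: [[0.901, 0.434, -0.008], [0.434, -0.901, 0.001], [-0.006, -0.004, -1.0]]
contact_force: [0.0, 0.2, -0.6]
grip_width: 0.0701
finger_force: 0.0
```

```bash
python3 - <<'E'
from h import *
to([.5855,-.1448,.12])
o=[]
for n,b in(("top",(280,170,380,260)),("side",(260,160,360,250))):
    p,d=camera(n); np.savez(n+"3.npz",p=p,d=d); o.append(cv2.resize(p[b[1]:b[3],b[0]:b[2],::-1],(400,360),interpolation=cv2.INTER_CUBIC))
    H,S,V=cv2.split(cv2.cvtColor(p,cv2.COLOR_RGB2HSV)); c,e,ct=blob(((H>18)&(H<38)&(S>90)).astype(np.uint8),(b[0],b[1],b[2],b[3])); print(n,np.round(c,1),plane(n,*c,.014),e, deep(n,*ct[0,0],d))
cv2.imwrite("pics/g4.png",np.hstack(o))
E
```

```text
t14.10 pos [ 0.4468 -0.2072  0.1262] F [ 0.   0.2 -0.6] w0.0701 yaw0.449 q7 -0.42 tilt [-0.0064 -0.0039] delta mm [152.1   4.1   5.2]
top [320.9 208. ] [ 0.58420072 -0.14281966  0.014     ] ((320.8907165527344, 207.9510498046875), (20.315961837768555, 20.660175323486328), 63.2406120300293) [ 0.61094175 -0.13676017  0.02242613]
side [301.2 191.9] [ 0.58689456 -0.14376987  0.014     ] ((301.30450439453125, 191.827392578125), (13.797440528869629, 17.124746322631836), 89.72732543945312) [ 0.61411964 -0.15269388  0.01996129]
```

View pics/g4.png

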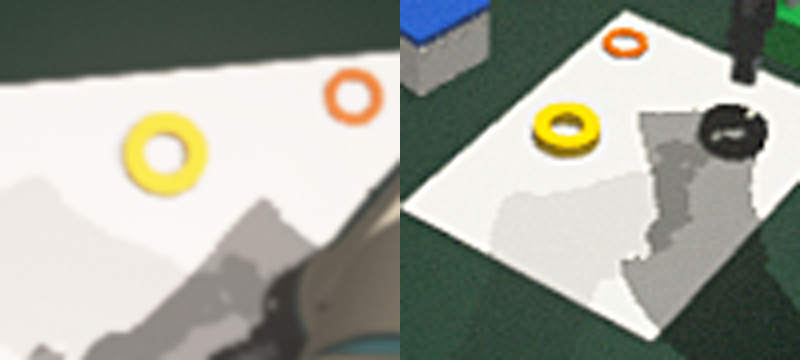

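The ring lies flat and moved only about 1.5 mm. I retry with a wider opening and a settled hover.

{"fn": "servo_tool", "kwargs": {"moves": [[[0, 0, 0], [40, 0.7, 0], 0.95], [[0, 0, 0], [40, 0.7, 0], 0.95], [[0, 0, 0], [40, 0.7, 0], 0.95], [[0, 0, 0], [32.8, 0.7, 0], 0.95], [[0, 0, 0], [0, 0, 20], 0.95], [[0, 0, 0], [0, 0, 30], 0.95], [[0, 0, 0], [0, 0, 25], 0.95], [[0, 0, 0], [0, 0, 10], 0.95], [[0, 0, 0], [0, 0, 0], 0.95], [[0, 0, 0], [0, 0, 0], 0.95]]}}

```text
time: 15.45
ee_pos: [0.5905, -0.1397, 0.0401]
tool_rot: [[0.897, 0.441, -0.003], [0.441, -0.897, 0.001], [-0.003, -0.002, -1.0]]
contact_force: [-0.3, -0.4, -0.3]
grip_width: 0.0812
finger_force: 0.0
```

```bash
python3 - <<'E'
from h import *
to([.5855,-.1433,.01])
E
```

```text
t15.45 pos [ 0.5905 -0.1397  0.0401] F [-0.3 -0.4 -0.3] w0.0812 yaw0.457 q7 -0.58 tilt [-0.0027 -0.0019] delta mm [-6.   1.  30.1]
```

{"fn": "servo_tool", "kwargs": {"moves": [[[0, 0, 0], [-6, 1, 0], 0.95], [[0, 0, 0], [0, 0, 0], 0.95], [[0, 0, 0], [0, 0, 8], 0.95], [[0, 0, 0], [0, 0, 8], 0.95], [[0, 0, 0], [0, 0, 8], 0.9], [[0, 0, 0], [0, 0, 4], 0.82], [[0, 0, 0], [0, 0, 0], 0.78], [[0, 0, 0], [0, 0, 0], 0.5], [[0, 0, 0], [0, 0, 0], 0.5], [[0, 0, 0], [0, 0, 0], 0.5]]}}

```text
time: 16.7
ee_pos: [0.5846, -0.1433, 0.0113]
tool_rot: [[0.897, 0.441, -0.005], [0.441, -0.897, 0.001], [-0.004, -0.003, -1.0]]
contact_force: [-0.5, -0.7, 0.7]
grip_width: 0.0572
finger_force: 32.2
```

```bash
python3 - <<'E'
from h import *
to([.515,.266,.125])
E
```

```text
t16.70 pos [ 0.5846 -0.1433  0.0113] F [-0.5 -0.7  0.7] w0.0572 yaw0.457 q7 -0.56 tilt [-0.0039 -0.0029] delta mm [ 117.6 -398.3 -113. ]
```

{"fn": "servo_tool", "kwargs": {"moves": [[[0, 0, 0], [0, 0, -25], 0.5], [[0, 0, 0], [0, 0, -50], 0.5], [[0, 0, 0], [14.6, -49.8, -38], 0.5], [[0, 0, 0], [14.6, -49.8, 0], 0.5], [[0, 0, 0], [14.6, -49.8, 0], 0.5], [[0, 0, 0], [14.6, -49.8, 0], 0.5], [[0, 0, 0], [14.6, -49.8, 0], 0.5], [[0, 0, 0], [14.6, -49.8, 0], 0.5], [[0, 0, 0], [14.6, -49.8, 0], 0.5], [[0, 0, 0], [14.6, -49.6, 0], 0.5]]}}

```text
time: 17.95
ee_pos: [0.5139, 0.2658, 0.1239]
tool_rot: [[0.897, 0.441, -0.005], [0.441, -0.897, 0.001], [-0.004, -0.003, -1.0]]
contact_force: [-0.2, 0.1, 0.5]
grip_width: 0.0573
finger_force: 32.5
```

{"fn": "servo_tool", "kwargs": {"moves": [[[0, 0, 0], [0, 0, 0], 0.5], [[0, 0, 0], [0, 0, 3], 0.5], [[0, 0, 0], [0, 0, 3], 0.5], [[0, 0, 0], [0, 0, 0], 0.5], [[0, 0, 0], [0, 0, 0], 0.5], [[0, 0, 0], [0, 0, 0], 0.5], [[0, 0, 0], [0, 0, 0], 0.5], [[0, 0, 0], [0, 0, 0], 0.5], [[0, 0, 0], [0, 0, 0], 0.5], [[0, 0, 0], [0, 0, 0], 0.5]]}}

```text
time: 19.2
ee_pos: [0.5144, 0.2641, 0.1178]
tool_rot: [[0.897, 0.441, -0.005], [0.441, -0.897, 0.001], [-0.004, -0.003, -1.0]]
contact_force: [0.3, 0.6, -0.2]
grip_width: 0.0572
finger_force: 32.5
```

```bash
python3 - <<'E'
from h import *
to([.5143,.2655,.10])
E
```

```text
t19.20 pos [0.5144 0.2641 0.1178] F [ 0.3  0.6 -0.2] w0.0572 yaw0.457 q7 -1.24 tilt [-0.0042 -0.0031] delta mm [ 0.6 -1.2 17.8]
```

{"fn": "servo_tool", "kwargs": {"moves": [[[0, 0, 0], [0.6, -1.2, 5], 0.5], [[0, 0, 0], [0, 0, 5], 0.5], [[0, 0, 0], [0, 0, 4], 0.5], [[0, 0, 0], [0, 0, 4], 0.5], [[0, 0, 0], [0, 0, 4], 0.5], [[0, 0, 0], [0, 0, 3], 0.5], [[0, 0, 0], [0, 0, 3], 0.5], [[0, 0, 0], [0, 0, 3], 0.5], [[0, 0, 0], [0, 0, 3], 0.5], [[0, 0, 0], [0, 0, 0], 0.5]]}}

```text
time: 20.45
ee_pos: [0.5141, 0.2654, 0.0836]
tool_rot: [[0.897, 0.441, -0.006], [0.441, -0.898, 0.001], [-0.005, -0.003, -1.0]]
contact_force: [1.0, -0.5, -1.7]
grip_width: 0.0572
finger_force: 32.5
```

{"fn": "servo_tool", "kwargs": {"moves": [[[0, 0, 0], [0, 0, 2], 0.5], [[0, 0, 0], [0, 0, 2], 0.5], [[0, 0, 0], [0, 0, 2], 0.5], [[0, 0, 0], [0, 0, 2], 0.5], [[0, 0, 0], [0, 0, 1], 0.5], [[0, 0, 0], [0, 0, 1], 0.5], [[0, 0, 0], [0, 0, 0], 0.5], [[0, 0, 0], [0, 0, 0], 0.5], [[0, 0, 0], [0, 0, 0], 0.5], [[0, 0, 0], [0, 0, 0], 0.5]]}}

```text
time: 21.7
ee_pos: [0.5142, 0.2655, 0.0739]
tool_rot: [[0.897, 0.441, -0.005], [0.441, -0.897, 0.001], [-0.004, -0.003, -1.0]]
contact_force: [0.4, -0.2, -0.9]
grip_width: 0.0572
finger_force: 32.5
```

Past the shoulder without force. I release and retreat, then travel to the clamp.

{"fn": "servo_tool", "kwargs": {"moves": [[[0, 0, 0], [0, 0, 0.5], 0.5], [[0, 0, 0], [0, 0, 0], 0.72], [[0, 0, 0], [0, 0, 0], 0.82], [[0, 0, 0], [0, 0, 0], 0.82], [[0, 0, 0], [0, 0, -20], 0.95], [[0, 0, 0], [0, 0, -45], 0.95], [[0, 0, 0], [-30, 40, 0], 0.95], [[0, 0, 0], [-30, 40, 0], 0.95], [[0, 0, 0], [-30, 40, 0], 0.95], [[0, 0, 0], [-30, 40, 0], 0.95]]}}

```text
time: 22.95
ee_pos: [0.4771, 0.0675, 0.1386]
tool_rot: [[0.897, 0.441, -0.004], [0.441, -0.897, 0.001], [-0.004, -0.003, -1.0]]
contact_force: [1.2, 0.2, 0.0]
grip_width: 0.0814
finger_force: 0.0
```

```bash
python3 - <<'E'
from h import *
to([.4755,-.2385,.05])
p,d=camera("top"); np.savez("top4.npz",p=p,d=d)
q,d=camera("side"); np.savez("side4.npz",p=q,d=d)
o=[cv2.resize(p[180:270,130:230,::-1],(400,360),interpolation=cv2.INTER_CUBIC),cv2.resize(q[200:290,175:275,::-1],(400,360),interpolation=cv2.INTER_CUBIC)]
cv2.imwrite("pics/g5.png",np.hstack(o))
H,S,V=cv2.split(cv2.cvtColor(p,cv2.COLOR_RGB2HSV))
m=(((H<12)|(H>168))&(S>90)).astype(np.uint8); r=np.zeros_like(m); r[212:245,155:190]=m[212:245,155:190]; N,L,st,ce=cv2.connectedComponentsWithStats(r)
print([(ce[i].round(1),st[i][4],plane("top",*ce[i],.090).round(4)) for i in range(1,N)])
E
```

```text
t22.95 pos [0.4771 0.0675 0.1386] F [1.2 0.2 0. ] w0.0814 yaw0.457 q7 -0.92 tilt [-0.0035 -0.0028] delta mm [-136.2  274.1   88.3]
[(array([170. , 223.5]), np.int32(4), array([0.5247, 0.2606, 0.09  ])), (array([166. , 230.5]), np.int32(6), array([0.5063, 0.27  , 0.09  ]))]
```

View pics/g5.png

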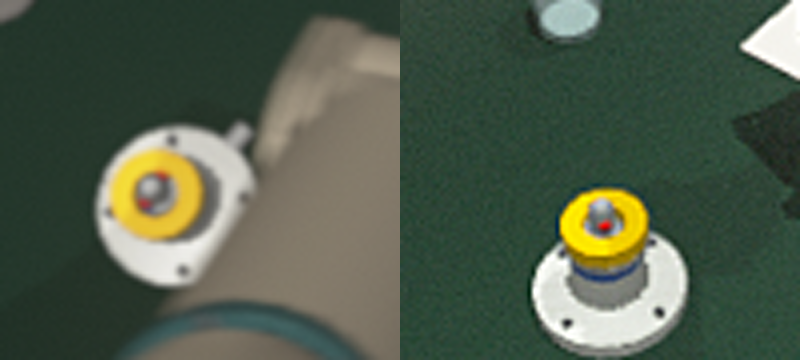

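Support and spacer are stacked on the post (yellow at crop (157,195)), with the lugs at (163,176) and (145,204), so the lug line is at about -0.53 rad. Now the clamp.

{"fn": "servo_tool", "kwargs": {"moves": [[[0, 0, 0], [-22, 45, 0], 0.95], [[0, 0, 0], [-22, 45, 0], 0.95], [[0, 0, 0], [-22, 45, 0], 0.95], [[0, 0, 0], [-22, 45, 10], 0.95], [[0, 0, 0], [-22, 45, 20], 0.95], [[0, 0, 0], [-16, 29, 30], 0.95], [[0, 0, 0], [0, 0, 20], 0.95], [[0, 0, 0], [0, 0, 8], 0.95], [[0, 0, 0], [0, 0, 0], 0.95], [[0, 0, 0], [0, 0, 0], 0.95]]}}

```text
time: 24.3
ee_pos: [0.4767, -0.2141, 0.0508]
tool_rot: [[0.897, 0.442, -0.004], [0.442, -0.897, 0.001], [-0.003, -0.002, -1.0]]
contact_force: [0.5, 0.6, 0.2]
grip_width: 0.0809
finger_force: 0.0
```

```bash
python3 - <<'E'
from h import *
to([.4755,-.2385,.012])
E
```

```text
t24.30 pos [ 0.4767 -0.2141  0.0508] F [0.5 0.6 0.2] w0.0809 yaw0.458 q7 -0.37 tilt [-0.0032 -0.0023] delta mm [-11.7  21.5  38.8]
```

{"fn": "servo_tool", "kwargs": {"moves": [[[0, 0, 0], [-11.7, 21.5, 0], 0.95], [[0, 0, 0], [0, 0, 10], 0.95], [[0, 0, 0], [0, 0, 10], 0.95], [[0, 0, 0], [0, 0, 10], 0.95], [[0, 0, 0], [0, 0, 8], 0.92], [[0, 0, 0], [0, 0, 0], 0.82], [[0, 0, 0], [0, 0, 0], 0.5], [[0, 0, 0], [0, 0, 0], 0.5], [[0, 0, 0], [0, 0, 0], 0.5], [[0, 0, 0], [0, 0, 0], 0.5]], "grip_force": 50}}

```text
time: 25.55
ee_pos: [0.4748, -0.2391, 0.0127]
tool_rot: [[0.897, 0.441, -0.005], [0.441, -0.897, 0.001], [-0.004, -0.003, -1.0]]
contact_force: [-0.9, 0.2, 5.2]
grip_width: 0.0564
finger_force: 52.5
```

```bash
python3 - <<'E'
from h import *
to([.515,.266,.125])
for n,b in(("top",(338,230,375,265)),("side",(328,178,358,205))):
    p,d=camera(n); 
E
```

```text
t25.55 pos [ 0.4748 -0.2391  0.0127] F [-0.9  0.2  5.2] w0.0564 yaw0.457 q7 -0.32 tilt [-0.0037 -0.0027] delta mm [ 258.5 -435.9 -112.1]
```

{"fn": "servo_tool", "kwargs": {"moves": [[[0, 0, 0], [0, 0, -20], 0.5], [[0, 0, -9.25], [0, 0, -30], 0.5], [[0, 0, -9.25], [0, 0, -40], 0.5], [[0, 0, -9.25], [0, 0, -30], 0.5], [[0, 0, -9.25], [0, 0, 0], 0.5], [[0, 0, -9.25], [0, 0, 0], 0.5], [[0, 0, -9.25], [0, 0, 0], 0.5], [[0, 0, -9.25], [0, 0, 0], 0.5], [[0, 0, 0], [40, 4, 0], 0.5], [[0, 0, 0], [50, 5, 0], 0.5]]}}

```text
time: 26.9
ee_pos: [0.4828, -0.1493, 0.1321]
tool_rot: [[-0.012, 1.0, -0.005], [1.0, 0.012, 0.0], [0.001, -0.004, -1.0]]
contact_force: [-0.2, 0.5, -1.0]
grip_width: 0.0563
finger_force: 53.7
```

{"fn": "servo_tool", "kwargs": {"moves": [[[0, 0, 0], [52, 5, 0], 0.5], [[0, 0, 0], [52, 5, 0], 0.5], [[0, 0, 0], [52, 5, 0], 0.5], [[0, 0, 0], [52, 5, 0], 0.5], [[0, 0, 0], [52, 5, 0], 0.5], [[0, 0, 0], [52, 5, 0], 0.5], [[0, 0, 0], [52, 5, 0], 0.5], [[0, 0, 0], [49, 4.5, 0], 0.5], [[0, 0, 0], [0, 0, 0], 0.5], [[0, 0, 0], [0, 0, 0], 0.5]]}}

```text
time: 28.15
ee_pos: [0.5153, 0.2639, 0.132]
tool_rot: [[-0.016, 1.0, -0.006], [1.0, 0.016, -0.0], [-0.0, -0.006, -1.0]]
contact_force: [-0.4, -1.4, -2.0]
grip_width: 0.0564
finger_force: 53.7
```

```bash
python3 - <<'E'
from h import *
to([.5152,.2647,.115])
o=[]
for n,b in(("top",(120,170,230,270)),("side",(175,190,275,290))):
    p,d=camera(n); np.savez(n+"5.npz",p=p,d=d); o.append(cv2.resize(p[b[1]:b[3],b[0]:b[2],::-1],(400,400),interpolation=cv2.INTER_CUBIC))
cv2.imwrite("pics/g6.png",np.hstack(o))
E
```

```text
t28.15 pos [0.5153 0.2639 0.132 ] F [-0.4 -1.4 -2. ] w0.0564 yaw1.587 q7 -0.44 tilt [-0.0002 -0.0058] delta mm [ 0.8  0.  17. ]
```

View pics/g6.png

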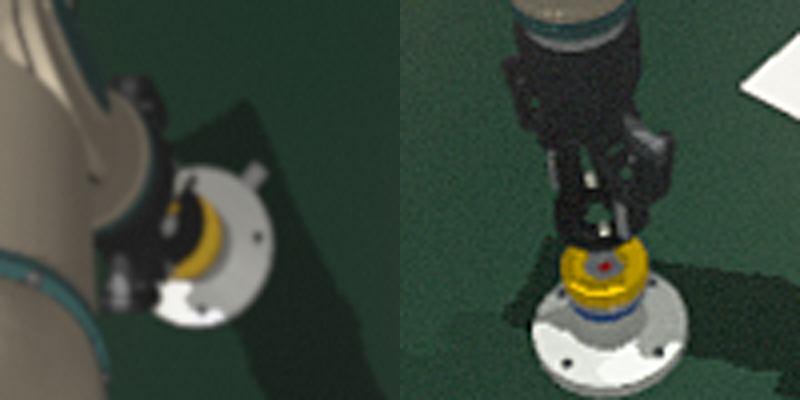

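```bash
python3 - <<'E'
from h import *
z=np.load("side5.npz");p=z['p'].astype(int)
V=p[228:254,214:236].min(2); print(V)
a,b=plane("side",222.5,235,.1415),plane("side",225.75,247,.1415); print(a,b,np.arctan2(*(a-b)[[1,0]]),np.linalg.norm(a-b))
E
```

```text
[[ 33  38  26  35  28  36  36  34  34  25  32  23  34  37  41  31  32  27
   47  41  33  50]
 [ 25  33  20  27  30  22  42  49  36  32  40  38  28  35  32  28  38  25
   75  64  40  33]
 [ 22  29  28  35  30  23  41  46  39  26  33  38  36  26  29  31  31  32
   63  52  30  29]
 [ 21  25  24  30  25  23  35  46  41  32  32  38  36  36  37  30  32  40
   34  31  33  28]
 [ 38  28  30  31  31  25  32  40  57  49  22  37  41  38  30  33  42  47
   42  33  28  22]
 [ 40  21  21  31  25  21  22  84 120  81  29  29  36  41  29  36  42  45
   49  35  31  33]
 [ 39  31  21  23  32  27  21 123 157 111  46  23  28  39  39  36  36  44
   33  34  24  28]
 [ 52  21  25  31  21  33   8  89 146 121  53  11  22  33  32  40  34  28
   33  39  24  30]
 [ 64  22  21  20  26  26  21  55 126 111  58  21  28  34  32  36  36  45
   35  36  35  28]
 [ 49  25  23  27  26  22  21  15  18  22  20  19  31  27  34  22  29  45
   27  25  30  31]
 [ 31  20  21  27  22  28  18  20  24  25  23  24  16  21  31  34  34  46
   25  37  40  30]
 [ 31  19  35  27  33  27  21  21  22  28  20  29  20  17  37  33  36  36
   
[... 728 characters left out ...]
  66  99  86
   40  21  27  30]
 [ 29  28  26  22  36  30  29  43  31  32  43 181 167  76  17  58  91  96
   56  33  34  40]
 [ 27  24  32  21  16  27  25  31  35  38  24  37  29  23  10  26  52  76
   60  40  51  39]
 [ 27  32  20  23  21  17  18  26  26  20  17  21  25  18   9  12  26  20
    0   0   3  52]
 [ 21  19  32  27  11  32  19  15  26  28  27  29  18  21  26  27   9   0
    0   0   0  36]
 [ 28  21  34   0   0   7  14  29  34  34  33  43  46  46  40   0   0   0
    0   0   0   0]
 [ 26  29   0   0   0   0   0   4  69  76  75  89  93  90  69  15   0   0
    0   0   0   0]]
[0.53466995 0.25337428 0.1415    ] [0.49572813 0.27670497 0.1415    ] -0.5397696032317331 0.04539588152404604
```

The notch line reads -0.54 rad and the ring centre reads (0.515,0.265). Both match the lugs. I lower by feel.

{"fn": "servo_tool", "kwargs": {"moves": [[[0, 0, 0], [0.8, 0, 8], 0.5], [[0, 0, 0], [0, 0, 8], 0.5], [[0, 0, 0], [0, 0, 5], 0.5], [[0, 0, 0], [0, 0, 3], 0.5], [[0, 0, 0], [0, 0, 3], 0.5], [[0, 0, 0], [0, 0, 2], 0.5], [[0, 0, 0], [0, 0, 2], 0.5], [[0, 0, 0], [0, 0, 1], 0.5], [[0, 0, 0], [0, 0, 0], 0.5], [[0, 0, 0], [0, 0, 0], 0.5]]}}

```text
time: 29.5
ee_pos: [0.5157, 0.2651, 0.1003]
tool_rot: [[-0.016, 1.0, -0.005], [1.0, 0.016, 0.001], [0.001, -0.005, -1.0]]
contact_force: [0.7, -1.8, -1.7]
grip_width: 0.0567
finger_force: 53.7
```

{"fn": "servo_tool", "kwargs": {"moves": [[[0, 0, 0], [0, 0, 1], 0.5], [[0, 0, 0], [0, 0, 1], 0.5], [[0, 0, 0], [0, 0, 1], 0.5], [[0, 0, 0], [0, 0, 1], 0.5], [[0, 0, 0], [0, 0, 0], 0.5], [[0, 0, 0], [0, 0, 0], 0.5], [[0, 0, 0], [0, 0, 0], 0.5], [[0, 0, 0], [0, 0, 0], 0.5], [[0, 0, 0], [0, 0, 0], 0.5], [[0, 0, 0], [0, 0, 0], 0.5]]}}

```text
time: 30.75
ee_pos: [0.5156, 0.2653, 0.0963]
tool_rot: [[-0.016, 1.0, -0.005], [1.0, 0.016, 0.001], [0.001, -0.005, -1.0]]
contact_force: [2.2, -3.3, -0.4]
grip_width: 0.0562
finger_force: 53.7
```

{"fn": "servo_tool", "kwargs": {"moves": [[[0, 0, 0], [-0.7, 0.4, 0], 0.5], [[0, 0, 0], [0, 0, 1], 0.5], [[0, 0, 0], [0, 0, 1], 0.5], [[0, 0, 0], [0, 0, 1], 0.5], [[0, 0, 0], [0, 0, 1], 0.5], [[0, 0, 0], [0, 0, 0], 0.5], [[0, 0, 0], [0, 0, 0], 0.5], [[0, 0, 0], [0, 0, 0], 0.5], [[0, 0, 0], [0, 0, 0], 0.5], [[0, 0, 0], [0, 0, 0], 0.5]]}}

```text
time: 32.0
ee_pos: [0.5157, 0.2649, 0.0923]
tool_rot: [[-0.016, 1.0, -0.005], [1.0, 0.016, 0.001], [0.001, -0.005, -1.0]]
contact_force: [-0.5, -1.0, -0.5]
grip_width: 0.0562
finger_force: 53.7
```

The underside is at about 0.0856, past the lugs. Next I press against the spring.

{"fn": "servo_tool", "kwargs": {"moves": [[[0, 0, 0], [0, 0, 1], 0.5], [[0, 0, 0], [0, 0, 1], 0.5], [[0, 0, 0], [0, 0, 1], 0.5], [[0, 0, 0], [0, 0, 1], 0.5], [[0, 0, 0], [0, 0, 1], 0.5], [[0, 0, 0], [0, 0, 1], 0.5], [[0, 0, 0], [0, 0, 0.5], 0.5], [[0, 0, 0], [0, 0, 0], 0.5], [[0, 0, 0], [0, 0, 0], 0.5], [[0, 0, 0], [0, 0, 0], 0.5]]}}

```text
time: 33.25
ee_pos: [0.5159, 0.265, 0.0866]
tool_rot: [[-0.016, 1.0, -0.005], [1.0, 0.016, 0.001], [0.002, -0.005, -1.0]]
contact_force: [-1.6, -1.4, 7.9]
grip_width: 0.0561
finger_force: 54.7
```

{"fn": "servo_tool", "kwargs": {"moves": [[[0, 0, 0], [0, 0, 0.8], 0.5], [[0, 0, 0], [0, 0, 0.8], 0.5], [[0, 0, 0], [0, 0, 0.8], 0.5], [[0, 0, 0], [0, 0, 0], 0.5], [[0, 0, 0], [0, 0, 0], 0.5], [[0, 0, 0], [0, 0, 0], 0.5], [[0, 0, 0], [0, 0, 0], 0.5], [[0, 0, 0], [0, 0, 0], 0.5], [[0, 0, 0], [0, 0, 0], 0.5], [[0, 0, 0], [0, 0, 0], 0.5]]}}

```text
time: 34.5
ee_pos: [0.516, 0.265, 0.0845]
tool_rot: [[-0.016, 1.0, -0.005], [1.0, 0.016, 0.002], [0.002, -0.005, -1.0]]
contact_force: [-2.3, -1.2, 11.0]
grip_width: 0.0563
finger_force: 54.9
```

{"fn": "servo_tool", "kwargs": {"moves": [[[0, 0, 0], [0, 0, 0.8], 0.5], [[0, 0, 0], [0, 0, 0], 0.5], [[0, 0, -5], [0, 0.08, 0], 0.5], [[0, 0, -5], [0, 0.08, 0], 0.5], [[0, 0, -5], [0, 0.08, 0], 0.5], [[0, 0, -5], [0, 0.08, 0], 0.5], [[0, 0, -5], [0, 0.08, 0], 0.5], [[0, 0, 0], [0, 0, 0], 0.5], [[0, 0, 0], [0, 0, 0], 0.5], [[0, 0, 0], [0, 0, 0], 0.5]]}}

```text
time: 35.75
ee_pos: [0.5175, 0.2654, 0.0841]
tool_rot: [[-0.438, 0.899, -0.002], [0.899, 0.438, 0.002], [0.003, -0.001, -1.0]]
contact_force: [-0.4, -1.5, 10.9]
grip_width: 0.0563
finger_force: 55.1
```

```bash
python3 - <<'E'
from h import *
to([.5152,.265,.0837]); s=sense(); print(s["torque"].round(3),s["joints"].round(2))
E
```

```text
t35.75 pos [0.5175 0.2654 0.0841] F [-0.4 -1.5 10.9] w0.0563 yaw2.024 q7 -0.13 tilt [ 0.0031 -0.0011] delta mm [ 0.6 -2.2  0.4]
[-0.298  0.182  0.138] [-0.48  0.73 -0.06  1.83  0.06  0.58 -0.13]
```

{"fn": "servo_tool", "kwargs": {"moves": [[[0, 0, 0], [0, -0.5, 0.3], 0.5], [[0, 0, -6], [0, 0, 0], 0.5], [[0, 0, -6], [0, 0, 0], 0.5], [[0, 0, -6], [0, 0, 0], 0.5], [[0, 0, -6], [0, 0, 0], 0.5], [[0, 0, 0], [0, 0, 0], 0.5], [[0, 0, 0], [0, 0, 0], 0.5], [[0, 0, 0], [0, 0, 0], 0.5], [[0, 0, 0], [0, 0, 0], 0.5], [[0, 0, 0], [0, 0, 0], 0.5]]}}

```text
time: 37.0
ee_pos: [0.5175, 0.2654, 0.084]
tool_rot: [[-0.765, 0.644, -0.001], [0.644, 0.765, 0.003], [0.003, 0.001, -1.0]]
contact_force: [-0.1, -1.6, 10.9]
grip_width: 0.0568
finger_force: 55.1
```

```bash
python3 - <<'E'
from h import *
to([.5152,.265,.0837]); s=sense(); print(s["torque"].round(3))
E
```

```text
t37.00 pos [0.5175 0.2654 0.084 ] F [-0.1 -1.6 10.9] w0.0568 yaw2.442 q7 0.16 tilt [0.0028 0.0012] delta mm [ 1.5 -1.8  0.3]
[-0.3    0.057  0.096]
```

{"fn": "servo_tool", "kwargs": {"moves": [[[0, 0, -6], [0, 0, 0], 0.5], [[0, 0, -6], [0, 0, 0], 0.5], [[0, 0, -6], [0, 0, 0], 0.5], [[0, 0, -4.5], [0, 0, 0], 0.5], [[0, 0, 0], [0, 0, 0], 0.5], [[0, 0, 0], [0, 0, -1], 0.5], [[0, 0, 0], [0, 0, -1], 0.5], [[0, 0, 0], [0, 0, 0], 0.5], [[0, 0, 0], [0, 0, 0], 0.5], [[0, 0, 0], [0, 0, 0], 0.5]]}}

```text
time: 38.25
ee_pos: [0.5176, 0.2654, 0.0858]
tool_rot: [[-0.953, 0.302, -0.001], [0.302, 0.953, 0.003], [0.002, 0.002, -1.0]]
contact_force: [1.9, -0.7, 9.8]
grip_width: 0.0561
finger_force: 54.9
```

```bash
python3 - <<'E'
from h import *
to([.5152,.265,.0837]); s=sense(); print(s["torque"].round(3))
E
```

```text
t38.25 pos [0.5176 0.2654 0.0858] F [ 1.9 -0.7  9.8] w0.0561 yaw2.835 q7 0.45 tilt [0.002  0.0022] delta mm [ 2.2 -1.1  2.1]
[-0.336 -0.168  0.125]
```

{"fn": "servo_tool", "kwargs": {"moves": [[[0, 0, 0], [0, 0, -1], 0.5], [[0, 0, 0], [0, 0, -1], 0.5], [[0, 0, 0], [0, 0, -0.8], 0.5], [[0, 0, 0], [0, 0, 0], 0.5], [[0, 0, 0], [0, 0, 0], 0.5], [[0, 0, 0], [0, 0, 0], 0.5], [[0, 0, 0], [0, 0, 0], 0.5], [[0, 0, 0], [0, 0, 0], 0.5], [[0, 0, 0], [0, 0, 0], 0.5], [[0, 0, 0], [0, 0, 0], 0.5]]}}

```text
time: 39.5
ee_pos: [0.5175, 0.2653, 0.087]
tool_rot: [[-0.953, 0.302, -0.002], [0.302, 0.953, 0.003], [0.003, 0.002, -1.0]]
contact_force: [5.9, 0.8, -1.3]
grip_width: 0.0556
finger_force: 54.5
```

The ring stops against the lugs at z≈0.087 and the lift force reverses, so it is locked. I release and retreat.

{"fn": "servo_tool", "kwargs": {"moves": [[[0, 0, 0], [0, 0, 0], 0.68], [[0, 0, 0], [0, 0, 0], 0.75], [[0, 0, 0], [0, 0, 0], 0.82], [[0, 0, 0], [0, 0, 0], 0.82], [[0, 0, 0], [0, 0, 0], 0.82], [[0, 0, 0], [0, 0, -15], 0.9], [[0, 0, 0], [0, 0, -40], 0.9], [[0, 0, 0], [0, 0, -40], 0.9], [[0, 0, 0], [40, 40, -20], 0.9], [[0, 0, 0], [40, 40, 0], 0.9]]}}

```text
time: 40.75
ee_pos: [0.4654, 0.3666, 0.206]
tool_rot: [[-0.952, 0.305, -0.001], [0.305, 0.952, 0.005], [0.002, 0.004, -1.0]]
contact_force: [0.4, 0.1, -0.8]
grip_width: 0.0769
finger_force: 0.0
```

{"fn": "servo_tool", "kwargs": {"moves": [[[0, 0, 0], [40, -40, 0], 0.9], [[0, 0, 0], [40, -40, 0], 0.9], [[0, 0, 0], [30, -40, 0], 0.9], [[0, 0, 0], [0, -40, 0], 0.9], [[0, 0, 0], [0, -40, 0], 0.9], [[0, 0, 0], [0, -30, 0], 0.9], [[0, 0, 0], [0, 0, 0], 0.9], [[0, 0, 0], [0, 0, 0], 0.9], [[0, 0, 0], [0, 0, 0], 0.9], [[0, 0, 0], [0, 0, 0], 0.9]]}}

```text
time: 42.0
ee_pos: [0.2902, 0.1797, 0.2032]
tool_rot: [[-0.954, 0.301, -0.005], [0.301, 0.954, 0.001], [0.005, -0.0, -1.0]]
contact_force: [-0.1, -0.8, 0.3]
grip_width: 0.0769
finger_force: 0.0
```

```bash
python3 - <<'E'
from h import *
to([.5152,.265,.0837]); o=[]
for n,b in(("top",(120,170,230,270)),("side",(175,190,275,290))):
    p,d=camera(n); np.savez(n+"6.npz",p=p,d=d); o.append(cv2.resize(p[b[1]:b[3],b[0]:b[2],::-1],(400,400),interpolation=cv2.INTER_CUBIC))
    V=p.max(2)
    P=[deep(n,u,v,d) for v in range(215,265) for u in range(150,240) if d[v,u]>0 and V[v,u]<70]
    P=np.array([x for x in P if np.hypot(x[0]-.515,x[1]-.2655)<.033 and .085<x[2]<.115])
    if len(P): 
        A=np.c_[P[:,:2]-[.515,.2655],np.ones(len(P))]; k=P[:,2]>np.percentile(P[:,2],40); print(n,len(P),np.percentile(P[:,2],[10,50,90]).round(4),np.linalg.lstsq(A[k],P[k,2],rcond=None)[0].round(4))
cv2.imwrite("pics/g7.png",np.hstack(o))
E
```

```text
t42.00 pos [0.2902 0.1797 0.2032] F [-0.1 -0.8  0.3] w0.0769 yaw2.836 q7 0.42 tilt [ 0.0052 -0.0001] delta mm [-189.5  149.1  118.5]Traceback (most recent call last):
  File "<stdin>", line 6, in <module>
  File "h.py", line 11, in deep
    c,f=K(n); z=d[int(round(v)),int(round(u))]; return c["R"].T@(np.array([(u-c["cx"])/f*z,(v-c["cy"])/f*z,z])-c["t"])
        ~^^^
  File "h.py", line 4, in K
    c=get_calibration(n); return c,210/np.tan(np.radians(c["fov_y"]/2))
ValueError: time passes only in moves, steps and waits
```

```bash
python3 - <<'E'
import functools,h
h.K=functools.lru_cache(h.K)
from h import *
o=[]
for n,b in(("top",(120,170,230,270)),("side",(175,190,275,290))):
    p,d=camera(n); np.savez(n+"6.npz",p=p,d=d); o.append(cv2.resize(p[b[1]:b[3],b[0]:b[2],::-1],(400,400),interpolation=cv2.INTER_CUBIC))
cv2.imwrite("pics/g7.png",np.hstack(o))
for n in("top","side"):
    z=np.load(n+"6.npz");p,d=z['p'],z['d']; V=p.max(2); v,u=np.where((d>0)&(V<90)); c,f=h.K(n)
    zz=d[v,u]; C=np.c_[(u-c["cx"])/f*zz,(v-c["cy"])/f*zz,zz]-c["t"]; P=C@c["R"]
    P=P[(np.hypot(P[:,0]-.515,P[:,1]-.2655)<.031)&(P[:,2]>.088)&(P[:,2]<.115)]
    A=np.c_[P[:,:2]-[.515,.2655],np.ones(len(P))]; print(n,len(P),np.percentile(P[:,2],[10,50,90]).round(4),np.linalg.lstsq(A,P[:,2],rcond=None)[0].round(4))
E
```

```text
top 233 [0.0923 0.0951 0.0979] [0.0057 0.0196 0.0952]
side 219 [0.0909 0.0951 0.0975] [ 0.0309 -0.0105  0.0948]
```

View pics/g7.png

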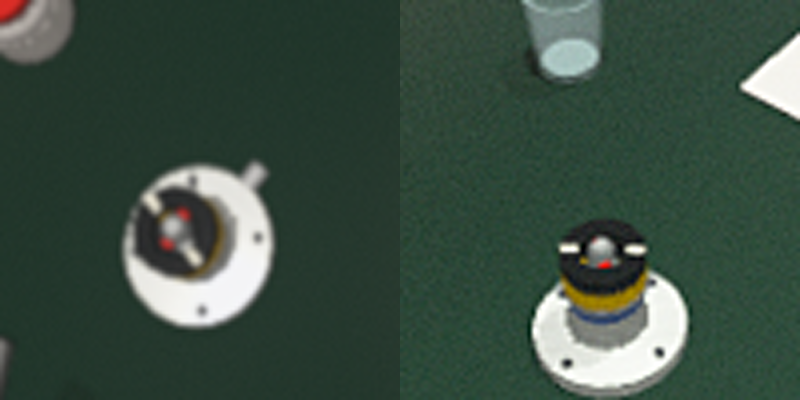

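The clamp sits level with its top at 0.095-0.096, so its underside is at about 0.080. The marks at (152,203)-(195,256) stand about 1.27 rad off the lugs at (184,215)-(167,244), so it is locked. I hand in.

```bash
python3 -c "from rig import *;print(hand_in())"
```

```text
the job is handed in; nothing more can be done
None
```

The filter holder is assembled and handed in at about 42 s: support disc, then spacer, then the clamp ring locked about 1.27 rad past the lugs at 80 mm. One finger landed on the spacer on the first grasp, pressing it at about 25 N on the board and shifting it about 1.5 mm before I regripped it.

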